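# Roll the weld-specimen carrier to the stop and set it in the green tray

## Robot

A 6-joint arm with a two-finger parallel gripper is mounted at the origin on the work surface. World frame = base frame: x ahead of the robot, y to its left, z up, the work surface at z = 0. Lengths are in m, angles in rad, forces in N, time in s.
With the tool pointing down it reaches from about 0.275 to 0.875 m from the base axis. Payload 12.5 kg.
Tool frame: the origin (TCP) lies midway between the tips of the shut fingers; the grasp point (between the pads) lies 19 mm behind it; z points along the fingers, y is the line along which they close (so a half turn about z gives the same grasp; the last joint's range is limited). The gripper opens to 85 mm and grips with 20 to 120 N. Pads are 22 mm wide; open, the fingers measure 114 mm over their backs; the gripper's body (76 mm by 85 mm) begins 54 mm behind the grasp point. The pads swing forward as they close: fully open they stand 13 mm farther back than shut.
Start: joints at [1.078, 0.351, 1.652, -0, 1.139, -0.085], TCP at [0.218, 0.505, 0.199] pointing down, gripper open.
Joint ranges: [-2.75, 2.75], [-0.79, 2.1], [0.01, 2.65], [-1.57, 4.71], [0.07, 3.14], [-2.87, 2.87]. Speed limits (rad/s): [2.22, 2.22, 2.79, 3.14, 3.14, 3.14].

## Interface

Orientations are given as [roll, pitch, yaw] about the fixed x, y, z axes, in that order (R = Rz(yaw) Ry(pitch) Rx(roll)).
In Python, from rig import manip, optics, order gives the robot as it stands.
- The arm moves only by the tool arm_command, never from a script. Its argument "deltas" is a list that holds one entry, the list of rows, each a list of 5 numbers: the shift along the world's x, y, z in m, then the turn about the world's z in degrees, then the finger opening in m, from 0 to 0.0854. A call has exactly 10 rows; each row is the pose to reach, as a shift and turn from the pose commanded when the call began; what a row does not reach only later rows make up. A row lasts 1/12 s, in which the tool goes at most 41.7 mm and 7.16 degrees, less where a joint would pass 70% of its speed; a pose out of reach is approached as far as the arm can. A call with a gripper value outside its range is refused whole. The fingers move at their own pace and stop on an object; the grip force is fixed at half the most. Time passes only in rows, so rows that repeat a pose let the fingers close, or fill a call up. It gives the time, the measured TCP pose, the force, the opening and the grip force at its end, in the units of the state.
- manip.observe(): the state, without advancing time (a new reading comes with each control period).
- optics.grab_frame(name): name is "side" or "top"; returns the picture (420x560x3 uint8, blue, green, red); there is no depth.
- optics.camera_model(name): a dict with "fx", "fy", "cx", "cy" (pixels), "k1" (the pictures are not rectified: a ray, as slopes to the right and down, at radius r is drawn at 1 + k1 r^2 times it, then the intrinsics apply), "origin" and "rotation" of the camera in the world. Camera axes: x right, y down, z forward; pixel columns grow to the right and rows downward; lengths in m; the calibration is good to about 2 mm. A picture is of the moment at which its call begins. camera_model takes no time and is no camera call.
- order.job_done(): hands the job in; it is judged then, once.
The state is a dict: "clock": time; "joint_pos": joint angles; "joint_velocities": joint speeds; "effort": joint torques, N m; "ee_pos": TCP position; "orientation": TCP orientation; "contact_force": force on the tool from outside, world axes, zero at the start; "moment": the same for the moment, N m; "opening": finger opening in m; "grip_force": force on a finger pad.
Only numpy, scipy, OpenCV 4.12 (cv2) and the standard library are available. Lean on these libraries where they do the work, as an engineer would, in place of code of your own. Each camera call takes 0.05 s, during which the arm holds its last target. There are 200 camera calls.

## Task

At the weld inspection bench, roll the blue specimen carrier along the roller track, keeping it down on the rollers, until it rests against the yellow end stop. Then lift it off (the yellow handle is there for that) and set it down gently, flat inside the rim of the green tray, and let go. Keep the small white-capped red jar standing in the carrier, never let the carrier fall or shoot off on its own, keep it off the orange tray, and leave the other things on the bench where they are.

Things in the scene. Friction and masses are not known exactly. Their poses are not given: they have to be found in the camera images.
- track: Aluminium roller track, fixed, 500 mm long and 116 mm wide, standing on the bench. Origin at bench level (z = 0) on its centre line; own y runs along the track towards the yellow end stop, z up, x across. It spans y -270 to +230 mm. Free steel rollers (20 mm diameter, 32.5 mm apart, axles along x, turning almost without friction) have their tops 45 mm above the bench. Frame sides rise to 57 mm and guide the carrier: 98 mm between them. The stop plate is 90 mm high.
- stop_face (a point): Centre of the rubber-padded face of the yellow end stop, at y = +215 mm in the track's frame, 68 mm above the bench. With the carrier against it, the carrier's origin lies 65 mm before this face, at y = +150 mm in the track's frame.
- carrier: Blue open specimen carrier, loose, 0.4 to 0.65 kg, 90 mm wide (own x), 130 mm long (own y), walls 4 mm thick and 45 mm high, with small steel weld coupons fixed inside (up to 25 mm high). Origin at the centre of its underside, z up. At the start it stands on the rollers near the end away from the stop, its y roughly along the track's y. A yellow handle bar stands above its middle.
- carrier_handle (a point): Centre of the carrier's yellow handle bar, 76 mm above the carrier's underside. The bar is 14 mm wide (carrier x), 78 mm long (carrier y) and 18 mm high (67 to 85 mm above the underside), on two posts 70 mm apart; best gripped across its 14 mm from above.
- vial: Small red jar with a white cap, loose, 30 mm diameter, 45 mm high, 60 g, standing in a cell of the carrier on its +x side (its top 49 mm above the carrier's underside, below the handle bar). Origin at the centre of its underside, z up.
- green_tray: Green shallow tray fixed to the bench, the target. Outside 130 mm (own x) by 170 mm (own y), rim 16 mm high and 5 mm thick, inside 120 by 160 mm, floor 5 mm above the bench, so the carrier fits lengthways with 15 mm to spare all round. Origin at bench level (z = 0) under its centre. It may stand to the robot's left or right.
- orange_tray: Orange tray of the same size and origin as the green one, fixed; not to be used.
- can_red: Bystander: red and silver spray can, 54 mm diameter, 160 mm high, standing; origin at the centre of its underside.
- can_white: Bystander: white and silver spray can, 54 mm diameter, 160 mm high, standing; origin at the centre of its underside.
- brush: Bystander: red brush 160 mm long lying on the bench between the trays; origin about mid-length at bench level, own x along it.
- dye_jar: Bystander: amber glass jar with black lid, 68 mm diameter, 85 mm high; origin at the centre of its underside.
- torch: Bystander: black hand torch, about 125 mm long along own x, 40 mm high, lying on the bench; origin at bench level.
- chip_hammer: Bystander: hammer 200 mm long along own x, lying on the bench; origin about mid-length at bench level.
There are look-alikes about, which are no part of the job. There is more than one size of the green_tray; the job needs the larger.

How it is judged:
By the outcome, as a careful person would: the job done as asked, in the order asked, and still so for the second after the job is handed in, with the robot touching nothing.
It also fails if it takes over 58 s, if anything falls off the work surface, if the arm or the gripper's body presses on something with over 40 N, if the wrist force passes 120 N, or if a joint passes its speed limit or range.

## Working session

There is one attempt and no reset: what is moved stays moved. The work goes in short steps, Python scripts to look and compute and a tool call to move; the robot and the scene stay as the last step left them, time stands still between calls to the robot, and variables do not carry over. Pictures are saved under pics/ and viewed, at most 10 in all, crops included, and the job is handed in when it is done.

Besides the shell and the picture viewer there is one more tool, called after ">>>" as name(argument=value, ...) on one line, values as JSON. arm_command: Moves the arm, as the interface text tells. Its arguments: {"type":"object","properties":{"deltas":{"type":"array","items":{"type":"array","items":{"type":"array","items":{"type":"number"}}}}},"required":["deltas"]}

```bash
mkdir -p pics
python3 - <<'E'
from rig import manip, optics
import cv2
for n in("top","side"):
    cv2.imwrite(f"pics/{n}0.png",optics.grab_frame(n)); print(n,optics.camera_model(n))
print(manip.observe())
E
```

```text
top {'fx': 407.91723279367915, 'fy': 407.91723279367915, 'cx': 278.84076399048496, 'cy': 206.18242712109821, 'k1': -0.09954673612016225, 'origin': array([ 0.26306479, -0.02529726,  1.27290818]), 'rotation': array([-2.95401083, -0.00365125, -1.55597198])}
side {'fx': 387.98998454253973, 'fy': 387.98998454253973, 'cx': 288.438106991699, 'cy': 209.33943336554438, 'k1': -0.0069846636953299875, 'origin': array([ 0.30895463, -1.05927515,  0.76096814]), 'rotation': array([-2.12454654, -0.01165225, -0.18565086])}
{'clock': 0.1, 'joint_pos': array([ 1.07841151e+00,  3.51156919e-01,  1.65235503e+00,  1.51102713e-05,
        1.13909640e+00, -8.46139709e-02]), 'joint_velocities': array([ 2.70452227e-04, -6.35215344e-04, -3.55033766e-05,  1.76113066e-06,
        7.30065986e-04, -1.00888593e-03]), 'effort': array([ 1.86122081e-03, -5.06832862e+01, -2.91875374e+01, -1.85488983e-05,
        2.63844653e-03,  3.58684406e-05]), 'ee_pos': array([0.21793489, 0.50462354, 0.19812813]), 'orientation': array([-3.14058175e+00, -9.95082702e-05,  2.73381543e+00]), 'contact_force': array([0.6192645 , 0.21860669, 0.22842494]), 'moment': array([-0.02491952,  0.0194946 , -0.08011428]), 'grip_force': 0.0, 'opening': 0.08542527189127191}
```

View pics/top0.png

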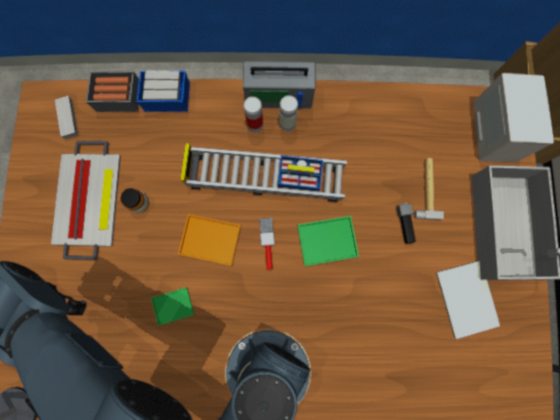

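View pics/side0.png

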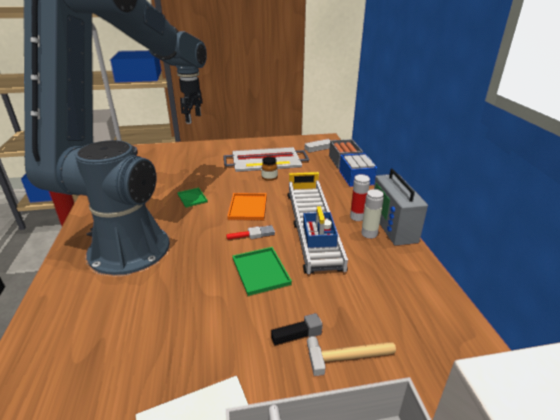

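The top view shows the carrier at about (300,172) on the track, the stop at (186,162) on the left (+y), the large green tray at (328,240) and the orange tray at (210,240). Cans stand at (254,112) and (289,112). The side view agrees: carrier (320,230), stop (304,180).

Look-alikes: blue box of white rods (163,90) against the carrier (300,172), which has the yellow handle and is on the rollers, so I choose that one. Small green tray (173,306) against the large one (328,240): I choose the large one. Next is a close crop to check.

```bash
cat > h.py <<'E'
import numpy as np, cv2
from scipy.spatial.transform import Rotation as R
from rig import manip, optics
def ray(n,u,v):
    m=optics.camera_model(n)
    K=np.array([[m['fx'],0,m['cx']],[0,m['fy'],m['cy']],[0,0,1.]])
    p=cv2.undistortPoints(np.array([[[u,v]]],float),K,np.array([m['k1'],0,0,0,0.]))[0,0]
    return m['origin'],R.from_euler('xyz',m['rotation']).apply([p[0],p[1],1])
def at(n,u,v,z):
    o,d=ray(n,u,v); return (o+d*(z-o[2])/d[2])
def proj(n,P):
    m=optics.camera_model(n)
    q=R.from_euler('xyz',m['rotation']).inv().apply(np.array(P)-m['origin']); a=q[:2]/q[2]
    a=a*(1+m['k1']*a@a); return np.array([m['fx']*a[0]+m['cx'],m['fy']*a[1]+m['cy']])
def crop(n,x0,y0,x1,y1,s,f):
    cv2.imwrite(f,cv2.resize(optics.grab_frame(n)[y0:y1,x0:x1],None,fx=s,fy=s,interpolation=cv2.INTER_CUBIC))
E
python3 -c "
from h import *
crop('top',175,135,365,275,4,'pics/c1.png')"
```

```text
(no output)
```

View pics/c1.png

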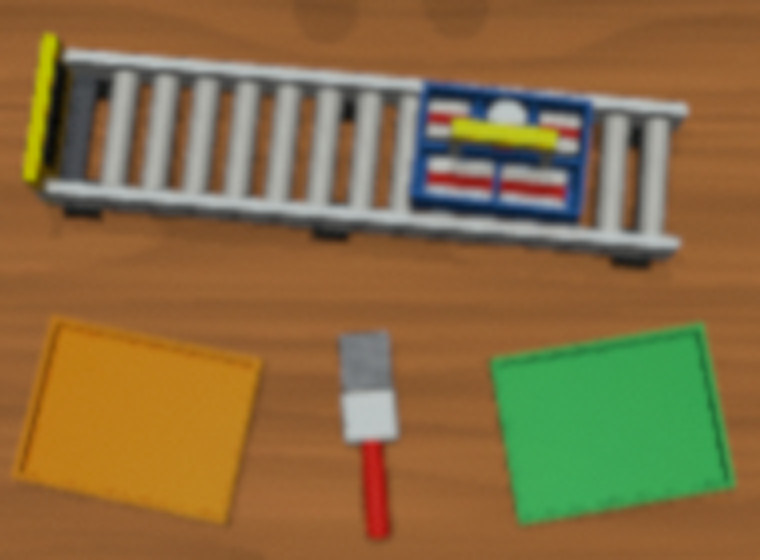

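The crop shows the yellow-handled carrier with the white-capped jar at (508,112) and the handle centre at (505,135). The large green tray's corners are at (492,358), (703,323), (734,487) and (520,524), so the choice is confirmed.

```bash
python3 -c "
from h import *
np.set_printoptions(precision=4,suppress=True)
f=lambda u,v,z:at('top',175+(u+.5)/4-.5,135+(v+.5)/4-.5,z)
def quad(l,z):
    P=np.array([f(u,v,z) for u,v in l]);a,b,c,d=P[:,:2]
    ln=(a+d)/2-(b+c)/2; w=(a+b)/2-(d+c)/2
    print(P.mean(0),'len',np.linalg.norm(ln),'ang',np.degrees(np.arctan2(ln[1],ln[0])),'wid',np.linalg.norm(w),np.degrees(np.arctan2(w[1],w[0])))
    return P
print('track');T=quad([(68,57),(686,108),(680,244),(48,187)],.057);print(T)
print('carrier');quad([(426,83),(591,101),(579,218),(412,206)],.09)
print('handle');quad([(453,118),(557,128),(557,152),(452,143)],.13)
print('green');quad([(492,358),(703,323),(734,487),(520,524)],.016)
print('stop',f(54,35,.09),f(34,183,.09)); print('jar',f(508,112,.045+.049))
print('can',at('top',289,103,.16),at('top',253,104,.16),'reach',np.hypot(*f(505,135,.13)[:2]))
"
```

```text
track
[0.602  0.0121 0.057 ] len 0.4861935332645638 ang 85.77088059398699 wid 0.10710335143367196 -4.2660362233468305
[[ 0.6726  0.2499  0.057 ]
 [ 0.6383 -0.2336  0.057 ]
 [ 0.5299 -0.227   0.057 ]
 [ 0.5674  0.2592  0.057 ]]
carrier
[ 0.5916 -0.0887  0.09  ] len 0.1251281725794371 ang 85.5933411327235 wid 0.09392983631470424 -5.710638847246733
handle
[ 0.5927 -0.0885  0.13  ] len 0.07625346948495909 ang 85.57552279589758 wid 0.018490023159655672 -0.8997589360950743
green
[ 0.3968 -0.1794  0.016 ] len 0.16795513128024034 ang 100.33877866139639 wid 0.12982826970578834 9.851931382813195
stop [0.679  0.2543 0.09  ] [0.5621 0.2623 0.09  ]
jar [ 0.6213 -0.0928  0.094 ]
can [ 0.7833 -0.0515  0.16  ] [0.7785 0.0541 0.16  ] reach 0.5994801465934554
```

>>> arm_command(deltas=[[[0.02, -0.032, 0, -4, 0.05], [0.042, -0.066, 0, -8, 0.05], [0.064, -0.101, 0, -12, 0.05], [0.086, -0.136, 0, -16, 0.05], [0.108, -0.171, 0, -20, 0.05], [0.13, -0.206, 0, -24, 0.05], [0.152, -0.241, 0, -28, 0.05], [0.174, -0.276, 0, -32, 0.05], [0.196, -0.311, 0, -36, 0.05], [0.218, -0.346, 0, -40, 0.05]]])

```text
clock: 0.98
ee_pos: [0.4367, 0.1569, 0.1986]
orientation: [3.141, 0.0, 2.032]
contact_force: [0.1, 0.8, 0.4]
opening: 0.05
grip_force: 0.0
```

>>> arm_command(deltas=[[[0.022, -0.035, 0, -4.5, 0.05], [0.044, -0.07, 0, -9, 0.05], [0.066, -0.105, 0, -13.5, 0.05], [0.088, -0.14, 0, -18, 0.05], [0.11, -0.175, 0, -22.5, 0.05], [0.13, -0.207, 0, -26, 0.05], [0.145, -0.23, 0, -28.5, 0.05], [0.153, -0.242, 0, -30, 0.05], [0.157, -0.247, 0, -30.8, 0.05], [0.157, -0.247, 0, -30.8, 0.05]]])

```text
clock: 1.82
ee_pos: [0.5933, -0.0888, 0.1981]
orientation: [-3.141, -0.0, 1.497]
contact_force: [0.0, 0.6, 0.4]
opening: 0.0505
grip_force: 0.0
```

>>> arm_command(deltas=[[[0, 0, -0.01, 0, 0.05], [0, 0, -0.025, 0, 0.05], [0, 0, -0.04, 0, 0.05], [0, 0, -0.055, 0, 0.05], [0, 0, -0.068, 0, 0.05], [0, 0, -0.078, 0, 0.05], [0, 0, -0.086, 0, 0.05], [0, 0, -0.091, 0, 0.05], [0, 0, -0.093, 0, 0.05], [0, 0, -0.093, 0, 0.05]]])

```text
clock: 2.65
ee_pos: [0.593, -0.0879, 0.1054]
orientation: [-3.141, -0.0, 1.498]
contact_force: [-0.4, -1.0, 1.2]
opening: 0.0495
grip_force: 0.0
```

```bash
python3 -c "
from h import *
print(proj('side',manip.observe()['ee_pos']), proj('side',[.5927,-.0885,.121]))
crop('side',270,170,370,245,8,'pics/c2.png')"
```

```text
[318.20808734 218.66241402] [318.42198916 214.5414129 ]
```

View pics/c2.png

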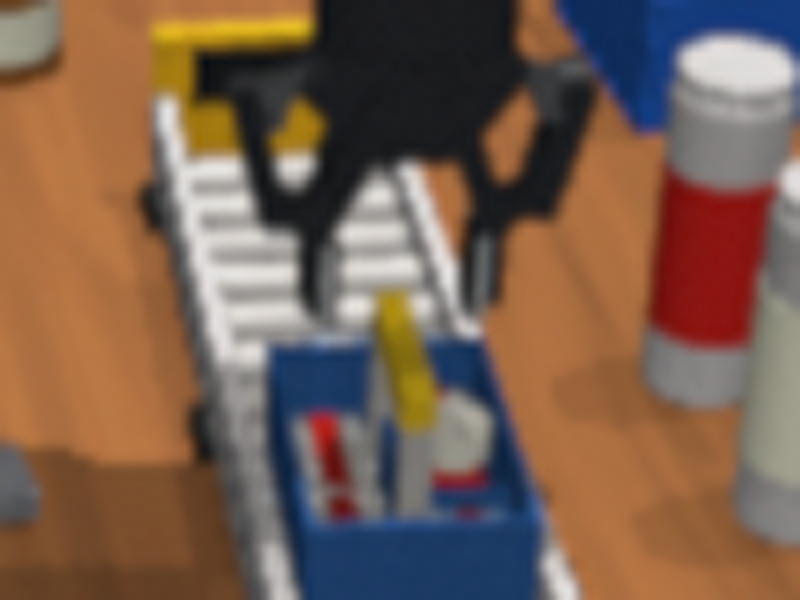

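The side crop shows the bar's mid at about (404,352), with the finger gap centred at about 402, so x is aligned. The finger tips end at row ~318, which is higher than expected, so I'll check the depth with the top view before closing.

```bash
python3 -c "
from h import *
np.set_printoptions(precision=1,suppress=True)
print('stop corner side pred',proj('side',[.5621,.2623,.09]),'obs',289.4,173.9)
print('carrier near corners pred')
c=np.array([.5927,-.0885,.045]);r=R.from_euler('z',-4.2,degrees=True)
for p in [(-.045,-.065,.045),(.045,-.065,.045),(-.045,.065,.045),(.045,.065,.045),(0,-.039,.085),(0,.039,.085)]: print(p,(proj('side',c+r.apply(p))-[270,170])*8)
e=manip.observe()['ee_pos']
for p in [(0,0,.0),(0,0,.19),(-.03,0,.01),(.03,0,.01)]: print(p,(proj('side',e+r.apply(p))-[270,170])*8,proj('top',e+r.apply(p)))
crop('top',230,100,370,205,5,'pics/c3.png')"
```

```text
stop corner side pred [287.7 173.9] obs 289.4 173.9
carrier near corners pred
(-0.045, -0.065, 0.045) [294.4 526.9]
(0.045, -0.065, 0.045) [532.6 513.4]
(-0.045, 0.065, 0.045) [245.7 340.7]
(0.045, 0.065, 0.045) [463.7 329.7]
(0, -0.039, 0.085) [407.2 392. ]
(0, 0.039, 0.085) [371. 284.]
(0, 0, 0.0) [386.4 388.5] [300.2 170.5]
(0, 0, 0.19) [414.3 -60. ] [304.4 149.9]
(-0.03, 0, 0.01) [310.8 370.7] [299.6 179.4]
(0.03, 0, 0.01) [464.3 362.8] [301.2 159.8]
```

View pics/c3.png

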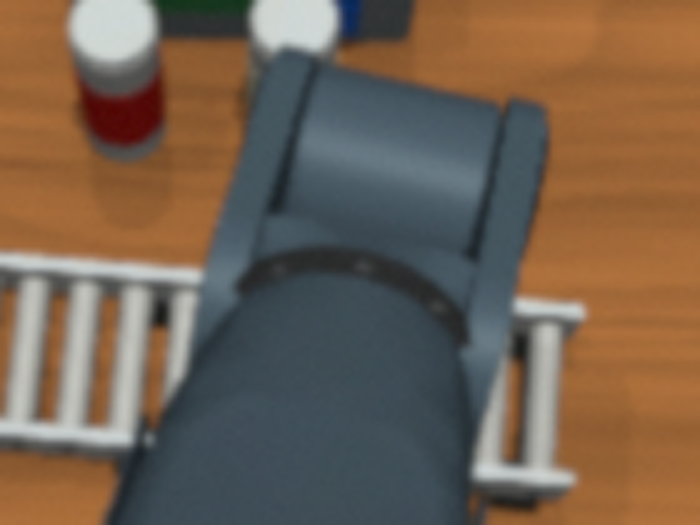

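The top view is blocked by the wrist. The start pictures show the gripper in both views, so I'll compare those instead, enlarged side by side.

```bash
python3 -c "
from h import *
np.set_printoptions(precision=1,suppress=True)
e=np.array([.2179,.5046,.1981]);r=R.from_euler('xyz',[np.pi,0,2.734])
t=cv2.imread('pics/top0.png')[260:340,30:130];s=cv2.imread('pics/side0.png')[50:130,140:240]
im=cv2.resize(np.hstack([t,s]),None,fx=4,fy=4,interpolation=cv2.INTER_CUBIC);cv2.imwrite('pics/c4.png',im)
for p in [(0,0,0),(0,.0427,-.013),(0,-.0427,-.013),(0,.0427,-.035),(0,-.0427,-.035),(0,0,-.073)]:
    q=e+r.apply(p);print(p,(proj('top',q)-[30,260])*4,(proj('side',q)-[140,50])*4+[400,0])
"
```

```text
(0, 0, 0) [188.4 142.2] [617.7 320.2]
(0, 0.0427, -0.013) [125.  114.3] [633.6 294.3]
(0, -0.0427, -0.013) [234.1 171.2] [598.2 322.3]
(0, 0.0427, -0.035) [107.8 114.5] [631.3 273.7]
(0, -0.0427, -0.035) [218.7 172.6] [595.5 301. ]
(0, 0, -0.073) [133.1 144.9] [609.3 250.2]
```

View pics/c4.png

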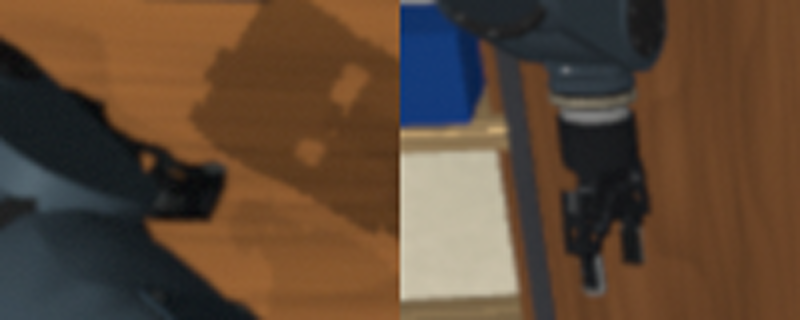

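In both start views the finger tips sit about 20–30 mm short of where they should be if the TCP were at the tips. A trial close here will settle it: it grips the bar or closes harmlessly above it.

>>> arm_command(deltas=[[[0, 0, 0, 0, 0.04], [0, 0, 0, 0, 0.03], [0, 0, 0, 0, 0.02], [0, 0, 0, 0, 0.01], [0, 0, 0, 0, 0.008], [0, 0, 0, 0, 0.008], [0, 0, 0, 0, 0.008], [0, 0, 0, 0, 0.008], [0, 0, 0, 0, 0.008], [0, 0, 0, 0, 0.008]]])

```text
clock: 3.58
ee_pos: [0.5931, -0.0881, 0.1056]
orientation: [3.142, 0.0, 1.498]
contact_force: [-0.0, 0.3, 0.5]
opening: 0.008
grip_force: 0.0
```

```bash
python3 -c "
from h import *
crop('side',270,170,370,245,8,'pics/c5.png')"
```

```text
(no output)
```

View pics/c5.png

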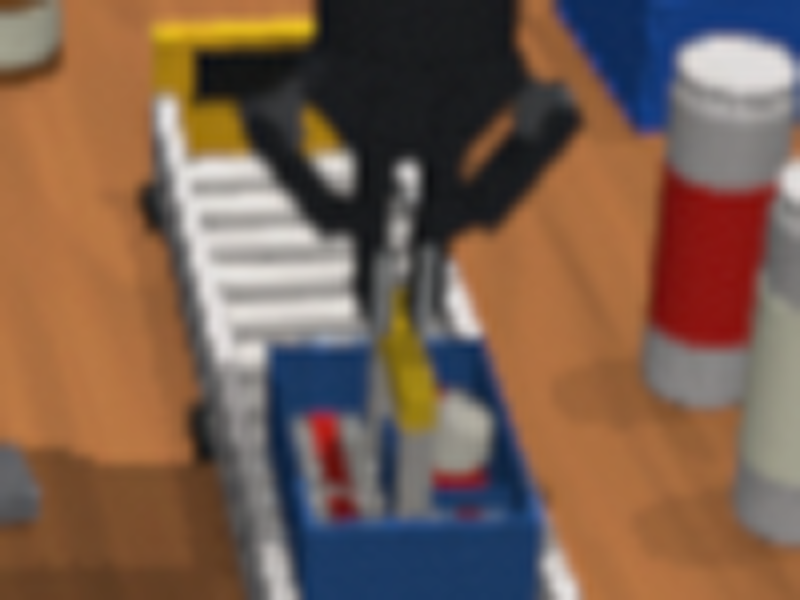

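The fingers closed to 8 mm without contact, with the left tip at (385,325) in front of the bar. So they are above it, about 24 mm higher than the reported TCP. I'll reopen and go down 25 mm.

>>> arm_command(deltas=[[[0, 0, 0, 0, 0.05], [0, 0, 0, 0, 0.05], [0, 0, 0, 0, 0.05], [0, 0, 0, 0, 0.05], [0, 0, -0.005, 0, 0.05], [0, 0, -0.01, 0, 0.05], [0, 0, -0.015, 0, 0.05], [0, 0, -0.02, 0, 0.05], [0, 0, -0.024, 0, 0.05], [0, 0, -0.024, 0, 0.05]]])

```text
clock: 4.47
ee_pos: [0.5925, -0.088, 0.0804]
orientation: [-3.14, -0.0, 1.498]
contact_force: [0.3, -0.2, -0.1]
opening: 0.05
grip_force: 0.0
```

>>> arm_command(deltas=[[[0, 0, 0, 0, 0.04], [0, 0, 0, 0, 0.03], [0, 0, 0, 0, 0.025], [0, 0, 0, 0, 0.02], [0, 0, 0, 0, 0.017], [0, 0, 0, 0, 0.014], [0, 0, 0, 0, 0.01], [0, 0, 0, 0, 0.005], [0, 0, 0, 0, 0.005], [0, 0, 0, 0, 0.005]]])

```text
clock: 5.3
ee_pos: [0.5937, -0.0882, 0.0821]
orientation: [3.14, 0.0, 1.498]
contact_force: [5.1, -0.0, 5.3]
opening: 0.0129
grip_force: 59.2
```

```bash
python3 -c "
from h import *
print(manip.observe())
crop('side',270,170,370,245,8,'pics/c6.png')"
```

```text
{'clock': 5.3, 'joint_pos': array([-2.25096459e-01,  5.76026153e-01,  1.61522632e+00,  8.75830647e-05,
        9.48698097e-01, -1.52398678e-01]), 'joint_velocities': array([-0.00158474, -0.00091753, -0.00022512,  0.00067914, -0.00024021,
       -0.00120579]), 'effort': array([-2.39131283e-01, -5.55521142e+01, -2.10337132e+01, -1.86544592e-01,
        1.24243509e+00, -2.66168767e-02]), 'ee_pos': array([ 0.59374161, -0.08822794,  0.08211289]), 'orientation': array([3.13995879e+00, 1.78849945e-04, 1.49804742e+00]), 'contact_force': array([ 5.07490043, -0.00830262,  5.31024783]), 'moment': array([-0.05177545, -0.7375666 ,  0.00866073]), 'grip_force': 59.208741188049316, 'opening': 0.012901834613554208}
```

View pics/c6.png

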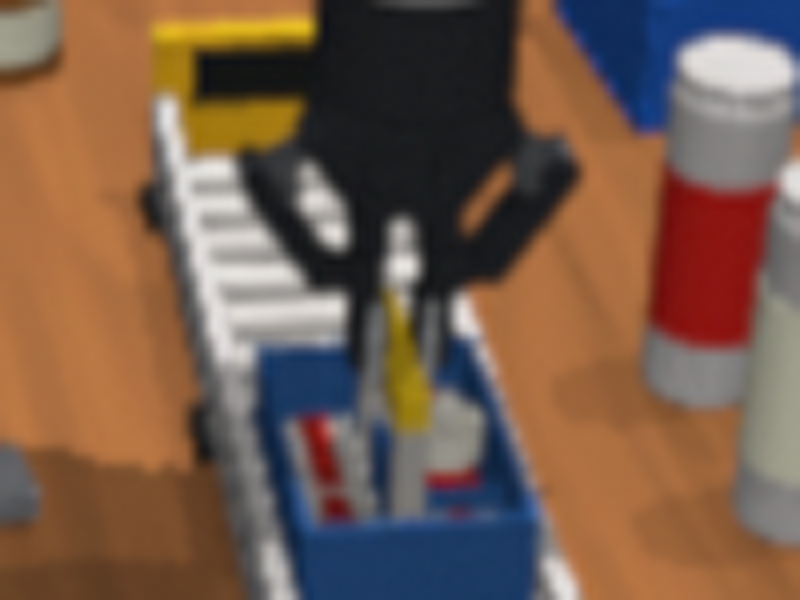

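It is gripped: 12.9 mm opening, 59 N, with 5 N of light down-pressure. Now I'll roll it along the track, heading −4.2°.

>>> arm_command(deltas=[[[0.002, 0.004, 0, 0, 0.005], [0.003, 0.014, 0, 0, 0.005], [0.004, 0.029, 0, 0, 0.005], [0.005, 0.045, 0, 0, 0.005], [0.0065, 0.061, 0, 0, 0.005], [0.0075, 0.077, 0, 0, 0.005], [0.009, 0.093, 0, 0, 0.005], [0.01, 0.108, 0, 0, 0.005], [0.011, 0.12, 0, 0, 0.005], [0.0117, 0.13, 0, 0, 0.005]]])

```text
clock: 6.18
ee_pos: [0.6041, 0.0427, 0.0821]
orientation: [-3.14, 0.0, 1.499]
contact_force: [-2.4, -1.7, 11.0]
opening: 0.0123
grip_force: 59.9
```

>>> arm_command(deltas=[[[0.001, 0.01, 0.0005, 0, 0.005], [0.002, 0.025, 0.0005, 0, 0.005], [0.003, 0.041, 0.0005, 0, 0.005], [0.004, 0.057, 0.0005, 0, 0.005], [0.0053, 0.073, 0.0005, 0, 0.005], [0.0065, 0.089, 0.0005, 0, 0.005], [0.0075, 0.103, 0.0005, 0, 0.005], [0.0085, 0.115, 0.0005, 0, 0.005], [0.009, 0.122, 0.0005, 0, 0.005], [0.0093, 0.126, 0.0005, 0, 0.005]]])

```text
clock: 7.02
ee_pos: [0.6138, 0.1689, 0.0821]
orientation: [-3.141, 0.0, 1.499]
contact_force: [-0.2, -1.6, 5.6]
opening: 0.0124
grip_force: 59.3
```

>>> arm_command(deltas=[[[0.0001, 0.0015, 0, 0, 0.005], [0.0002, 0.003, 0, 0, 0.005], [0.0003, 0.0045, 0, 0, 0.005], [0.0004, 0.006, 0, 0, 0.005], [0.0005, 0.0075, 0, 0, 0.005], [0.0006, 0.009, 0, 0, 0.005], [0.0007, 0.0105, 0, 0, 0.005], [0.0008, 0.012, 0, 0, 0.005], [0.0009, 0.0135, 0, 0, 0.005], [0.001, 0.0145, 0, 0, 0.005]]])

```text
clock: 7.85
ee_pos: [0.6148, 0.1824, 0.0821]
orientation: [-3.141, 0.0, 1.498]
contact_force: [1.0, -1.2, 5.5]
opening: 0.0125
grip_force: 59.3
```

Not yet in contact, so I'll creep on.

>>> arm_command(deltas=[[[0.0001, 0.001, 0, 0, 0.005], [0.0001, 0.002, 0, 0, 0.005], [0.0002, 0.003, 0, 0, 0.005], [0.0003, 0.004, 0, 0, 0.005], [0.0003, 0.005, 0, 0, 0.005], [0.0004, 0.006, 0, 0, 0.005], [0.0004, 0.0065, 0, 0, 0.005], [0.0005, 0.007, 0, 0, 0.005], [0.0005, 0.007, 0, 0, 0.005], [0.0005, 0.007, 0, 0, 0.005]]])

```text
clock: 8.68
ee_pos: [0.6152, 0.1884, 0.0821]
orientation: [-3.14, 0.002, 1.498]
contact_force: [-1.8, -6.0, 7.4]
opening: 0.0122
grip_force: 59.5
```

>>> arm_command(deltas=[[[0.0, 0.0005, 0, 0, 0.005], [0, 0.001, 0, 0, 0.005], [0, 0.0015, 0, 0, 0.005], [0, 0.002, 0, 0, 0.005], [0, 0.002, 0, 0, 0.005], [0, 0.002, 0, 0, 0.005], [0, 0.002, 0, 0, 0.005], [0, 0.002, 0, 0, 0.005], [0, 0.002, 0, 0, 0.005], [0, 0.002, 0, 0, 0.005]]])

```text
clock: 9.52
ee_pos: [0.615, 0.1885, 0.0821]
orientation: [-3.14, 0.005, 1.498]
contact_force: [-2.5, -15.8, 10.4]
opening: 0.0123
grip_force: 59.9
```

```bash
python3 -c "
from h import *
crop('side',270,140,370,215,8,'pics/c7.png')"
```

```text
(no output)
```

View pics/c7.png

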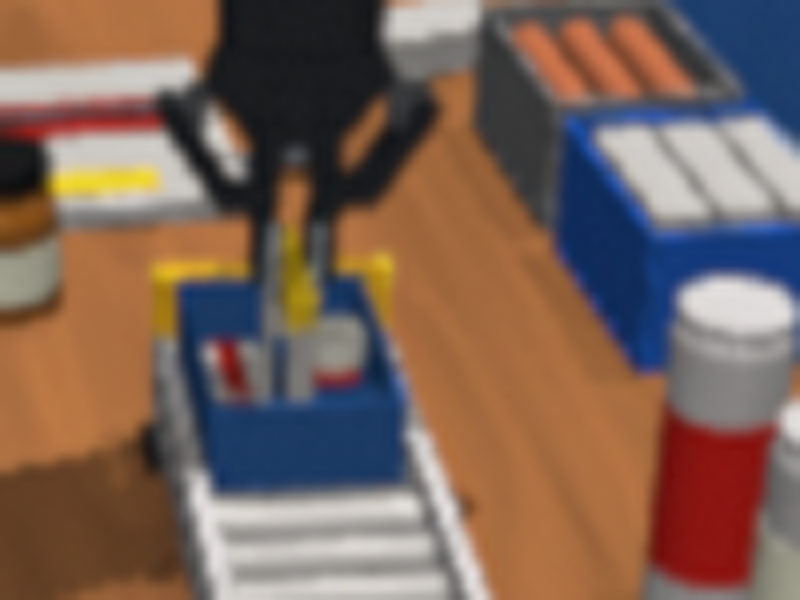

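The carrier is against the stop, since its motion stalled with −16 N in y, and the jar is standing at (338,350). I'll relax the push and lift straight up.

>>> arm_command(deltas=[[[0, -0.0015, 0, 0, 0.005], [0, -0.0035, 0, 0, 0.005], [0, -0.0035, 0, 0, 0.005], [0, -0.0035, 0.003, 0, 0.005], [0, -0.0035, 0.008, 0, 0.005], [0, -0.0035, 0.015, 0, 0.005], [0, -0.0035, 0.023, 0, 0.005], [0, -0.0035, 0.031, 0, 0.005], [0, -0.0035, 0.039, 0, 0.005], [0, -0.0035, 0.047, 0, 0.005]]])

```text
clock: 10.4
ee_pos: [0.6156, 0.1879, 0.1301]
orientation: [3.141, -0.0, 1.498]
contact_force: [0.1, -0.4, -6.0]
opening: 0.0125
grip_force: 58.7
```

>>> arm_command(deltas=[[[0, 0, 0.007, 0, 0.005], [0, 0, 0.014, 0, 0.005], [0, 0, 0.02, 0, 0.005], [0, 0, 0.025, 0, 0.005], [0, 0, 0.028, 0, 0.005], [0, 0, 0.03, 0, 0.005], [-0.001, -0.002, 0.03, 0, 0.005], [-0.004, -0.007, 0.03, 0.3, 0.005], [-0.009, -0.015, 0.03, 0.6, 0.005], [-0.016, -0.027, 0.03, 1, 0.005]]])

```text
clock: 11.23
ee_pos: [0.599, 0.1605, 0.1586]
orientation: [-3.141, 0.0, 1.517]
contact_force: [-0.6, -0.4, -4.9]
opening: 0.0126
grip_force: 58.7
```

>>> arm_command(deltas=[[[-0.009, -0.015, 0, 0.6, 0.005], [-0.02, -0.033, 0, 1.3, 0.005], [-0.031, -0.052, 0, 2, 0.005], [-0.042, -0.07, 0, 2.7, 0.005], [-0.053, -0.089, 0, 3.4, 0.005], [-0.064, -0.107, 0, 4.1, 0.005], [-0.075, -0.126, 0, 4.8, 0.005], [-0.086, -0.144, 0, 5.5, 0.005], [-0.097, -0.163, 0, 6.2, 0.005], [-0.108, -0.181, 0, 6.9, 0.005]]])

```text
clock: 12.07
ee_pos: [0.4902, -0.0214, 0.159]
orientation: [-3.141, 0.0, 1.637]
contact_force: [-0.8, -1.3, -5.8]
opening: 0.0123
grip_force: 58.7
```

>>> arm_command(deltas=[[[-0.011, -0.018, 0, 0.7, 0.005], [-0.022, -0.037, 0, 1.4, 0.005], [-0.033, -0.055, 0, 2.1, 0.005], [-0.044, -0.074, 0, 2.9, 0.005], [-0.055, -0.092, 0, 3.7, 0.005], [-0.066, -0.111, 0, 4.5, 0.005], [-0.076, -0.128, 0, 5.2, 0.005], [-0.085, -0.143, 0, 5.8, 0.005], [-0.091, -0.153, 0, 6.2, 0.005], [-0.094, -0.158, 0, 6.4, 0.005]]])

```text
clock: 12.9
ee_pos: [0.3962, -0.1792, 0.159]
orientation: [-3.141, 0.0, 1.747]
contact_force: [-0.2, -0.2, -5.7]
opening: 0.0124
grip_force: 58.7
```

>>> arm_command(deltas=[[[0, 0, -0.005, 0, 0.005], [0, 0, -0.015, 0, 0.005], [0, 0, -0.027, 0, 0.005], [0, 0, -0.039, 0, 0.005], [0, 0, -0.051, 0, 0.005], [0, 0, -0.062, 0, 0.005], [0, 0, -0.071, 0, 0.005], [0, 0, -0.078, 0, 0.005], [0, 0, -0.082, 0, 0.005], [0, 0, -0.084, 0, 0.005]]])

```text
clock: 13.73
ee_pos: [0.3975, -0.1778, 0.0746]
orientation: [-3.141, -0.0, 1.748]
contact_force: [0.1, -0.0, -4.7]
opening: 0.0122
grip_force: 58.7
```

```bash
python3 -c "
from h import *
print(manip.observe()['ee_pos'])
crop('side',210,190,310,305,5,'pics/c8.png')"
```

```text
[ 0.39751588 -0.17784491  0.07460311]
```

View pics/c8.png

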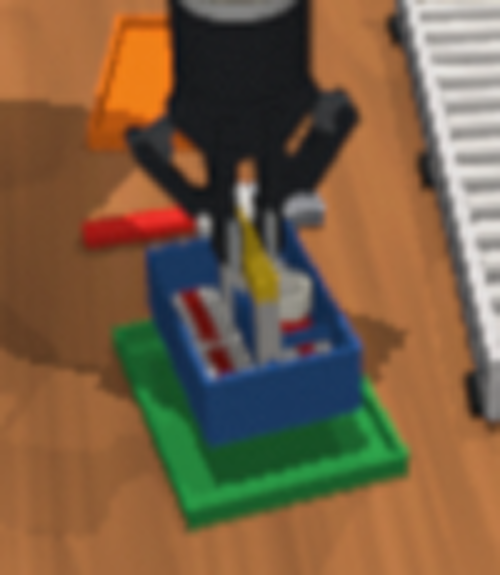

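The carrier hovers over the green tray, square with it, and the jar is standing at (295,300). I'll lower it gently.

>>> arm_command(deltas=[[[0, 0, -0.004, 0, 0.005], [0, 0, -0.009, 0, 0.005], [0, 0, -0.014, 0, 0.005], [0, 0, -0.019, 0, 0.005], [0, 0, -0.023, 0, 0.005], [0, 0, -0.026, 0, 0.005], [0, 0, -0.028, 0, 0.005], [0, 0, -0.029, 0, 0.005], [0, 0, -0.0295, 0, 0.005], [0, 0, -0.03, 0, 0.005]]])

```text
clock: 14.62
ee_pos: [0.3977, -0.1782, 0.0451]
orientation: [3.141, 0.0, 1.748]
contact_force: [-0.5, -0.3, -5.4]
opening: 0.0127
grip_force: 58.7
```

>>> arm_command(deltas=[[[0, 0, -0.0005, 0, 0.005], [0, 0, -0.001, 0, 0.005], [0, 0, -0.0012, 0, 0.005], [0, 0, -0.0014, 0, 0.005], [0, 0, -0.0016, 0, 0.005], [0, 0, -0.0018, 0, 0.005], [0, 0, -0.002, 0, 0.005], [0, 0, -0.002, 0, 0.005], [0, 0, -0.002, 0, 0.005], [0, 0, -0.002, 0, 0.005]]])

```text
clock: 15.45
ee_pos: [0.3976, -0.1781, 0.0431]
orientation: [-3.142, -0.0, 1.748]
contact_force: [-0.3, -0.3, -5.8]
opening: 0.0123
grip_force: 58.7
```

>>> arm_command(deltas=[[[0, 0, -0.0003, 0, 0.005], [0, 0, -0.0006, 0, 0.005], [0, 0, -0.0009, 0, 0.005], [0, 0, -0.0012, 0, 0.005], [0, 0, -0.0015, 0, 0.005], [0, 0, -0.0018, 0, 0.005], [0, 0, -0.002, 0, 0.005], [0, 0, -0.002, 0, 0.005], [0, 0, -0.002, 0, 0.005], [0, 0, -0.002, 0, 0.005]]])

```text
clock: 16.28
ee_pos: [0.3979, -0.1781, 0.0421]
orientation: [3.141, 0.0, 1.748]
contact_force: [-3.1, 3.2, 15.3]
opening: 0.0125
grip_force: 61.5
```

It has touched down, stalling at z = 0.042 as predicted. I'll ease off, open, and rise.

>>> arm_command(deltas=[[[0, 0, 0.0005, 0, 0.005], [0, 0, 0.001, 0, 0.005], [0, 0, 0.001, 0, 0.005], [0, 0, 0.001, 0, 0.014], [0, 0, 0.001, 0, 0.02], [0, 0, 0.001, 0, 0.03], [0, 0, 0.001, 0, 0.04], [0, 0, 0.001, 0, 0.045], [0, 0, 0.001, 0, 0.045], [0, 0, 0.001, 0, 0.045]]])

```text
clock: 17.12
ee_pos: [0.3976, -0.1781, 0.0421]
orientation: [3.142, 0.0, 1.748]
contact_force: [-0.5, 0.2, -0.9]
opening: 0.0451
grip_force: 0.0
```

>>> arm_command(deltas=[[[0, 0, 0.003, 0, 0.045], [0, 0, 0.01, 0, 0.045], [0, 0, 0.02, 0, 0.045], [0, 0, 0.035, 0, 0.045], [0, 0, 0.055, 0, 0.045], [0, 0, 0.08, 0, 0.045], [0, 0, 0.1, 0, 0.045], [0, 0, 0.12, 0, 0.045], [0, 0, 0.135, 0, 0.045], [0, 0, 0.14, 0, 0.045]]])

```text
clock: 17.95
ee_pos: [0.3984, -0.1786, 0.1848]
orientation: [3.139, 0.003, 1.748]
contact_force: [-0.2, 0.4, 0.4]
opening: 0.045
grip_force: 0.0
```

>>> arm_command(deltas=[[[0, 0.01, 0, 0, 0.045], [0, 0.03, 0, 0, 0.045], [0, 0.06, 0, 0, 0.045], [0, 0.09, 0, 0, 0.045], [0, 0.12, 0, 0, 0.045], [0, 0.15, 0, 0, 0.045], [0, 0.18, 0, 0, 0.045], [0, 0.21, 0, 0, 0.045], [0, 0.23, 0, 0, 0.045], [0, 0.24, 0, 0, 0.045]]])

```text
clock: 18.78
ee_pos: [0.3963, 0.0644, 0.1811]
orientation: [-3.14, -0.001, 1.749]
contact_force: [-0.1, -0.2, 0.6]
opening: 0.0448
grip_force: 0.0
```

```bash
python3 -c "
from h import *
im=optics.grab_frame('top'); h=cv2.cvtColor(im,cv2.COLOR_BGR2HSV)
def blob(lo,hi,x0,y0,x1,y1):
    m=cv2.inRange(h,lo,hi)[y0:y1,x0:x1]; p=cv2.findNonZero(m); 
    if p is None: return None
    (c,s,a)=cv2.minAreaRect(p); return (c[0]+x0,c[1]+y0),s,a,len(p)
for n,lo,hi,z in [('carrier',(105,120,30),(125,255,200),.05),('handle',(22,120,120),(35,255,255),.09),('cap',(0,0,150),(180,40,255),.054),('green',(50,120,60),(75,255,255),.016)]:
    b=blob(lo,hi,290,205,370,275); print(n,b, b and at('top',*b[0],z))
"
```

```text
carrier ((328.01351165771484, 240.08108139038086), (27.783428192138672, 41.75734329223633), 80.53767395019531, 202) [ 0.39362264 -0.17594198  0.05      ]
handle ((328.4324264526367, 240.0945930480957), (43.40133285522461, 54.7448616027832), 80.53767395019531, 182) [ 0.38932887 -0.17223874  0.09      ]
cap ((327.72973251342773, 240.37837600708008), (24.65984535217285, 36.49656677246094), 80.53767395019531, 299) [ 0.39228876 -0.17458963  0.054     ]
green ((327.6040382385254, 240.42281341552734), (41.592620849609375, 54.5685920715332), 79.99201965332031, 835) [ 0.39617421 -0.17885285  0.016     ]
```

The carrier is centred within about 3 mm and 0.6° of the tray, and the arm is clear. Handing in.

```bash
python3 -c "
from rig import order
print(order.job_done())"
```

```text
the job is handed in; nothing more can be done
None
```

I rolled the carrier down on the rollers to the yellow stop, lifted it by the handle, set it flat in the larger green tray (centred within about 3 mm) and released it. The jar was standing when last seen just before set-down, and the job was handed in at about 19 s of 58 s.

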